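Tip the salvage pan over the bar screen and pick off the clamp block

ROBOT

A 6-joint arm with a two-finger parallel gripper is mounted at the origin on the work surface. World frame = base frame: x ahead of the robot, y to its left, z up, the work surface at z = 0. Lengths are in m, angles in rad, forces in N, time in s.
With the tool pointing down it reaches from about 0.375 to 0.975 m from the base axis. Payload 3.8 kg.
Tool frame: the origin (TCP) lies midway between the tips of the shut fingers; the grasp point (between the pads) lies 19 mm behind it; x points along the fingers, y is the direction in which the jaws open and shut, and the axes are right-handed (so a half turn about x gives the same grasp; the last joint's range is limited). The gripper opens to 88 mm and grips with 3 to 60 N. Pads are 18 mm wide; open, the fingers measure 123 mm over their backs; the gripper's body (75 mm by 187 mm) begins 45 mm behind the grasp point.
Start: joints at [-1.232, 0.264, 1.604, -0, 1.274, -0.037], TCP at [0.248, -0.628, 0.239] pointing down, gripper open.
Joint ranges: [-2.63, 2.63], [-0.94, 2.18], [0.31, 2.57], [-1.31, 4.45], [0, 2.66], [-2.55, 2.55]. Speed limits (rad/s): [2.57, 2.57, 3.14, 3.14, 3.14, 3.14].

INTERFACE

Orientations are given as a rotation vector (axis times angle).
In Python, from cell import manip, inverse_kinematics, cams, order gives the robot as it stands. Calls block until the motion is done:
- manip.move_pose(position, orientation): joint-space move of the TCP to a pose.
- manip.move_linear(position, rate=0.15, rot=None): straight line of the TCP; rot=None keeps the orientation; rate is the mean speed in m/s.
- manip.set_joints(angles): joint-space move.
- manip.set_gripper(opening, force=None): finger opening in m; force is the grip in N (None keeps the last); returns when the fingers have stopped.
- manip.dwell(seconds).
- inverse_kinematics(position, orientation): joint angles nearest the present ones, or None.
- manip.state(): the state.
- cams.capture(name): name is "side" or "top" or "wrist"; returns a dict with "image" (384x512x3 uint8, blue, green, red), "z_map" (384x512 float32, m along the optical axis (not along the pixel's ray), 0 where there is no reading), "intrinsics" (3x3 intrinsics, pixels), "k1" (the pictures are not rectified: a ray, as slopes to the right and down, at radius r is drawn at 1 + k1 r^2 times it, then the intrinsics apply), "position" and "orientation" of the camera in the world; the wrist camera has in their place "T_tool_cam" (4x4, takes a point from camera to tool coordinates, whose origin is the TCP and whose axes are the tool frame's). Camera axes: x right, y down, z forward; pixel columns grow to the right and rows downward; lengths in m; the calibration is good to about 2 mm. A picture is of the moment at which its call begins: read the wrist's pose just before it.
A pose or a line that the arm cannot do raises manip.IKError and nothing moves.
- order.close_job(): hands the job in, once; it reports no verdict.
The state is a dict: "clock": time; "joint_pos": joint angles; "joint_velocities": joint speeds; "tau": joint torques, N m; "tool_pos": TCP position; "tcp_rot": TCP orientation; "contact_force": force on the tool from outside, world axes, zero at the start; "moment": the same for the moment, N m; "gripper_width": finger opening in m.
Only numpy, scipy, OpenCV 4.12 (cv2) and the standard library are available. Lean on these libraries where they do the work, as an engineer would, in place of code of your own. Each camera call takes 0.05 s, during which the arm holds its last target. There are 200 camera calls.

TASK

Lift the pan's handle to tip the pan steeply, so that the clamp block and the nut slide out onto the bar screen and the nut drops through the bars, then let the pan back down. Then pick the aluminium clamp block off the bars and set it in the round steel dish, leaving the nut in the catch box under the bars.

Things in the scene. Friction and masses are not known exactly. Their poses are not given: they have to be found in the camera images.
- pan: Aluminium pan hinged to the screen box. Origin: mid hinge, on its floor at the open front edge, 83 mm up; x to the bars, y along the hinge, z up. 132 mm long (to -x), 116 wide, walls 25 high. Handle: 10 mm round bar along y, centre x -178, z 0; 64 mm clear between its two side rods, 41 to the pan. Lift it up and over on its arc; stop at 1.25 rad, empties by 1.2. 0.3 kg; sinks back if let go.
- sifter: Grey catch box under a bar screen, fixed to the bench. Origin: on the bench below the hinge; x away from the pan, y along the hinge, z up. Inside x 0 to 157 mm, y -71 to 71. Four round steel bars along x at y -45, -15, 15, 45, 7 mm thick, 23 clear between, tops 75 mm above the bench. Side walls rise 10 mm above the bars, far wall 20. Floor 6 mm above the bench.
- clamp: The oversize part: aluminium rod-clamp block 46 x 42 x 38 mm (its x, y, z), origin at its centre, dark cross bore and slit along y, 0.18 kg give or take. It starts in the pan, standing on its 46 x 42 face. It may tumble and lie on any face on the bars. The flatter 30 x 58 mm clamp block on the bench is a bystander.
- nut: The undersize part: steel hexagon nut, 17 mm over its corners, 9 mm high, origin at its centre; starts in the pan in front of the clamp block. It drops between the bars to the catch box floor. Two more such nuts on the bench are bystanders.
- dish: Round open steel dish fixed to the bench, rim radius 62 mm, 28 mm high, wall 3 mm, floor 4 mm thick, no handles. Origin: centre of its underside, on the bench; z up. The grey divided tray, rectangular, is a bystander.

How it is judged:
On the way, in this order (a step that is already met when the one before it is completed fails the run):
1. the pan is tipped steeply (more than 50 degrees) (angle between pan's own z axis and vertical above 0.88 rad), for 0.1 s.
2. the pan is down again, the clamp block rests on the bars and the nut lies in the catch box beneath (angle between pan's own z axis and vertical below 0.15 rad and x of clamp in the frame of sifter between -0.005 and 0.165 m and y of clamp in the frame of sifter between -0.08 and 0.08 m and height (world z) of clamp between 0.078 and 0.123 m and linear speed of clamp below 0.03 m/s and x of nut in the frame of sifter between -0.005 and 0.165 m and y of nut in the frame of sifter between -0.08 and 0.08 m and height (world z) of nut below 0.045 m), for 0.2 s.
At the end, for the whole second after the job is handed in: The clamp block lies at rest inside the round dish (its centre within 45 mm of the dish's centre and less than 45 mm above the bench), the nut lies in the catch box below the bars (less than 45 mm above the bench), and the pan is back down (within 0.15 rad of level) (horizontal distance between clamp and dish below 0.045 m and z of clamp in the frame of dish below 0.045 m and linear speed of clamp below 0.02 m/s and angle between pan's own z axis and vertical below 0.15 rad and x of nut in the frame of sifter between -0.005 and 0.165 m and y of nut in the frame of sifter between -0.08 and 0.08 m and height (world z) of nut below 0.045 m); the robot touches nothing.
It also fails if it takes over 61 s, if anything falls off the work surface, if the arm or the gripper's body presses on something with over 40 N, if the wrist force passes 120 N, or if a joint passes its speed limit or range.

## Working session

There is one attempt and no reset: what is moved stays moved. The work goes in short steps, each a Python script; the robot and the scene stay as the last script left them, time stands still between calls to the robot, and variables do not carry over. Pictures are saved under pics/ and viewed, on a budget of 10 in all, crops included, one or two more only if the job needs it, and the job is handed in when it is done.

```bash
ls; mkdir -p pics; cat > h.py <<'E'
import numpy as np, cv2
from scipy.spatial.transform import Rotation as R
from cell import manip, inverse_kinematics, cams, order
def snap(name, fn, scale=1):
    s=manip.state(); c=cams.capture(name)
    if name=="wrist":
        T=np.eye(4);T[:3,:3]=R.from_rotvec(s["tcp_rot"]).as_matrix();T[:3,3]=s["tool_pos"]
        T=T@np.array(c["T_tool_cam"])
    else:
        o=np.array(c["orientation"],float);T=np.eye(4)
        T[:3,:3]=o if o.shape==(3,3) else R.from_rotvec(o).as_matrix() ;T[:3,3]=c["position"]
    np.savez("pics/"+fn+".npz",im=c["image"],z=c["z_map"],K=c["intrinsics"],k1=c["k1"],T=T)
    cv2.imwrite("pics/"+fn+".png",c["image"])
    return c
def cloud(fn):
    d=np.load("pics/"+fn+".npz");K=d["K"];z=d["z"];k1=float(d["k1"])
    v,u=np.mgrid[:z.shape[0],:z.shape[1]]
    p=cv2.undistortPoints(np.stack([u,v],-1).reshape(-1,1,2).astype(float),K,np.array([k1,0,0,0,0.])).reshape(*z.shape,2)
    P=np.concatenate([p*z[...,None],z[...,None]],-1)@d["T"][:3,:3].T+d["T"][:3,3]
    P[z==0]=np.nan
    return P
E
python3 - <<'E'
from h import *
for n in("top","side"):
    c=snap(n,n+"0"); print(n,c["position"],c["orientation"],c["k1"],c["intrinsics"])
a=cv2.imread("pics/top0.png");b=cv2.imread("pics/side0.png")
cv2.imwrite("pics/top0b.png",cv2.resize(a,(800,600)));cv2.imwrite("pics/side0b.png",cv2.resize(b,(800,600)))
s=manip.state();print(s["clock"],s["tcp_rot"],s["contact_force"])
E
```

```text
pics
top [0.37827415 0.03959144 1.10933911] [-2.07265218  2.15948792 -0.22684156] -0.09620233750763478 [[447.51617455   0.         252.6853117 ]
 [  0.         447.51617455 190.08411448]
 [  0.           0.           1.        ]]
side [ 0.52423789 -0.95348548  0.68634399] [-2.13055936  0.03452716 -0.05202166] -0.1754072901994289 [[472.94378739   0.         254.1300263 ]
 [  0.         472.94378739 196.61209631]
 [  0.           0.           1.        ]]
0.1 [ 2.01642391  0.38551878 -2.01709307] [-0.16735675  0.43441911  0.22255833]
```

View pics/top0b.png

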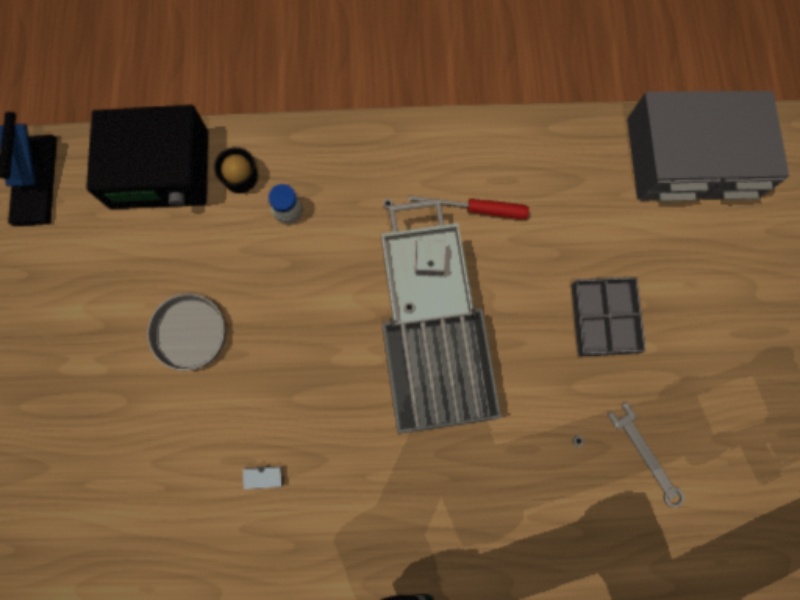

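View pics/side0b.png

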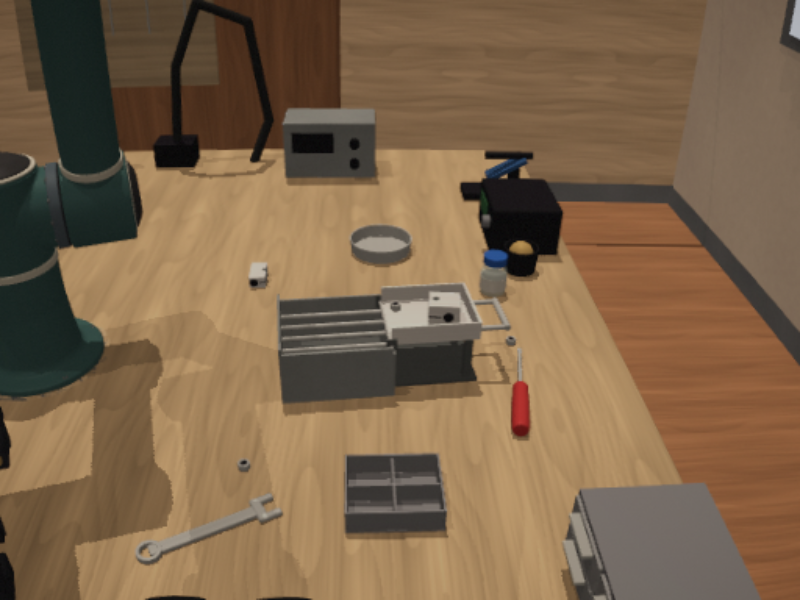

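Top view: dish at about (188,332) of the 800 px picture, box corners (386,325), (483,312), (500,415) and (400,431), pan above it, handle bar (390,208)–(440,203), clamp block (432,255), and nut (409,307). A screwdriver shaft and a nut lie near the handle on the bench.

```bash
python3 - <<'E'
from h import *
np.set_printoptions(precision=4,suppress=True)
P=cloud("top0")
def at(u,v,r=2):
    u=u*.64;v=v*.64
    w=P[int(v)-r:int(v)+r+1,int(u)-r:int(u)+r+1].reshape(-1,3)
    i=np.nanargmax(w[:,2]); return w[i]
for n,p in dict(bA=(386,325),bB=(483,312),bC=(499,414),bD=(401,430),panL=(384,236),panR=(458,226),hL=(398,207),hM=(415,205),hR=(434,203),clamp=(432,250),nut=(409,307),scr=(455,203),scrh=(500,209)).items(): print(n,at(*p))
# dish rim
X=P.reshape(-1,3)
m=(np.abs(X[:,2]-.027)<.006)&(np.abs(X[:,0]-.42)<.12)&(np.abs(X[:,1]-.3)<.14)
(c,sz,a)=cv2.minAreaRect(X[m][:,:2].astype(np.float32));print("dish",c,sz,m.sum(),cv2.minEnclosingCircle(X[m][:,:2].astype(np.float32)))
# pan+box rims
m=(X[:,2]>.06)&(X[:,2]<.13)&(X[:,0]>.2)&(X[:,0]<.72)&(abs(X[:,1]-.02)<.13)
for lo,hi in((.1,.13),(.073,.09),(.09,.1),(.07,.098)):
    q=X[m&(X[:,2]>lo)&(X[:,2]<hi)][:,:2].astype(np.float32);print(lo,hi,len(q),cv2.minAreaRect(q),cv2.boxPoints(cv2.minAreaRect(q)).tolist())
# handle
g=P[100:150,240:290].reshape(-1,3)
h=g[(g[:,2]>.07)&(g[:,2]<.1)&(g[:,0]>.655)]
print(len(h),h[:60])
E
```

```text
bA [0.5476 0.0444 0.0857]
bB [ 0.5627 -0.1006  0.0867]
bC [ 0.4093 -0.1164  0.098 ]
bD [0.3959 0.0323 0.0972]
panL [0.6779 0.0438 0.1097]
panR [ 0.6873 -0.0708  0.1119]
hL [0.7331 0.0157 0.0885]
hM [ 0.7342 -0.0084  0.0899]
hR [ 0.7358 -0.0349  0.0896]
clamp [ 0.6468 -0.0237  0.1251]
nut [0.5776 0.0108 0.0944]
scr [ 0.7561 -0.0809  0.0197]
scrh [ 0.7503 -0.1488  0.0289]
dish (0.4430554509162903, 0.2956191897392273) (0.2934074401855469, 0.09407797455787659) 299 ((0.43170005083084106, 0.3127182722091675), 0.14847353100776672)
0.1 0.13 689 ((0.6248739957809448, -0.01981765776872635), (0.13253159821033478, 0.11642660200595856), 5.92078971862793) [[0.552956759929657, 0.031249552965164185], [0.56496661901474, -0.0845559686422348], [0.6967912316322327, -0.07088486850261688], [0.6847813725471497, 0.044920653104782104]]
0.073 0.09 3006 ((0.5615359544754028, -0.026386559009552002), (0.3245455324649811, 0.15132282674312592), 5.843846797943115) [[0.3924028277397156, 0.032359421253204346], [0.40781015157699585, -0.11817699670791626], [0.7306690812110901, -0.08513253927230835], [0.7152617573738098
[... 1545 characters left out ...]
 0.7375 -0.0183  0.0867]
 [ 0.7366 -0.0205  0.089 ]
 [ 0.7361 -0.0229  0.0902]
 [ 0.7376 -0.0256  0.0857]
 [ 0.737  -0.0279  0.0871]
 [ 0.7372 -0.0303  0.0861]
 [ 0.7366 -0.0327  0.0876]
 [ 0.7358 -0.0349  0.0896]
 [ 0.7371 -0.0376  0.0858]
 [ 0.7363 -0.0399  0.0877]
 [ 0.7366 -0.0423  0.0867]
 [ 0.7363 -0.0447  0.0872]
 [ 0.7372 -0.0474  0.0843]
 [ 0.7382  0.0226  0.0822]
 [ 0.7364  0.0203  0.087 ]
 [ 0.736   0.0179  0.0877]
 [ 0.7369  0.0155  0.0849]
 [ 0.736   0.0131  0.0874]
 [ 0.7366  0.0107  0.0854]
 [ 0.7354  0.0084  0.0885]
 [ 0.7363  0.0059  0.0856]
 [ 0.7358  0.0035  0.0868]
 [ 0.7356  0.0011  0.0869]
 [ 0.7359 -0.0014  0.0858]
 [ 0.7349 -0.0036  0.0885]
 [ 0.7366 -0.0063  0.0833]]
```

```bash
cat >> h.py <<'E'
yaw=np.deg2rad(5.9); d=np.array([np.cos(yaw),np.sin(yaw),0]); zz=np.array([0,0,1.])
hinge=np.array([0.6249,-0.0198,0.083])-0.066*d
def down(ydir):
    x=-zz; y=np.array(ydir)/np.linalg.norm(ydir); return R.from_matrix(np.stack([x,y,np.cross(x,y)],1)).as_rotvec()
def arc(th,off=0.011): # TCP so that bar sits `off` behind the tips
    return hinge+0.178*(np.cos(th)*d+np.sin(th)*zz)-off*zz
E
python3 - <<'E'
from h import *
np.set_printoptions(precision=4,suppress=True)
P=cloud("top0");X=P.reshape(-1,3)
w=X[(X[:,0]>.3)&(X[:,0]<.56)&(X[:,1]>.2)&(X[:,1]<.42)]
q=w[(w[:,2]>.021)&(w[:,2]<.033)]; c0=np.median(q[:,:2],0)
for _ in range(5):
    q=q[np.abs(np.hypot(*(q[:,:2]-c0).T)-.0605)<.02]; A=np.c_[2*q[:,:2],np.ones(len(q))]; s=np.linalg.lstsq(A,(q[:,:2]**2).sum(1),rcond=None)[0]; c0=s[:2]
print("dish",c0,np.sqrt(s[2]+c0@c0),len(q))
g=X[(X[:,1]<-.3)&(X[:,0]>.6)&(X[:,0]<1)];print("cabinet z",np.nanpercentile(g[:,2],98))
s=manip.state();print(R.from_rotvec(s["tcp_rot"]).as_matrix())
for sg in(1,-1):
  for z in (arc(0)+.1*zz,arc(0),arc(1.2)): print(sg,inverse_kinematics(z,down(sg*d)))
E
```

```text
dish [0. 0.] 0.0 0
cabinet z 0.09823875567892937
[[-0.0007  0.367  -0.9302]
 [ 0.0019 -0.9302 -0.367 ]
 [-1.     -0.002  -0.0001]]
1 [-0.0451  0.4203  1.5222 -0.      1.1991 -0.1481]
1 [-0.0451  0.5059  1.5949 -0.      1.0409 -0.1481]
1 [-0.0719  0.1685  1.7203 -0.      1.2528 -0.1749]
-1 None
-1 None
-1 None
```

```bash
python3 - <<'E'
from h import *
np.set_printoptions(precision=4,suppress=True)
o=down(d)
manip.set_gripper(0.040)
manip.move_pose(arc(0)+.12*zz,o)
c=snap("wrist","w1")
manip.move_linear(arc(0),0.12)
s=manip.state();print(s["clock"],s["tool_pos"],arc(0),s["contact_force"])
snap("side","s1");cv2.imwrite("pics/s1b.png",np.hstack([cv2.resize(cv2.imread("pics/s1.png")[120:280,180:380],(400,320)),cv2.resize(cv2.imread("pics/w1.png"),(400,320))]))
P=cloud("w1").reshape(-1,3)
g=P[(P[:,2]>.078)&(P[:,2]<.1)&(np.abs(P[:,1]+.008)<.025)&(P[:,0]>.70)]
print(len(g),np.median(g,0),g[:,0].min(),g[:,0].max(),g[:,2].max())
E
```

```text
4.9167 [ 0.7373 -0.0083  0.0733] [ 0.7363 -0.0083  0.072 ] [ 0.3904  0.1986 -0.2332]
538 [ 0.7401 -0.0067  0.0875] 0.7329737009770475 0.7469176360388999 0.08985227969183657
```

View pics/s1b.png

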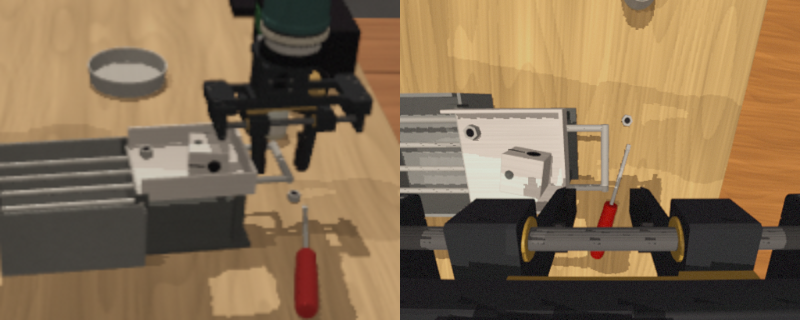

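The left crop shows the fingers straddling the handle bar, clear of the pan and clamp. The right one (wrist view) shows the bar centred between the fingers. I'll grip lightly and check the force.

```bash
python3 - <<'E'
from h import *
np.set_printoptions(precision=4,suppress=True)
manip.move_linear(arc(0)+.0015*d,0.05)
manip.set_gripper(0.0,14); manip.dwell(.2)
s=manip.state();print(s["clock"],s["tool_pos"],s["gripper_width"],s["contact_force"])
p0=arc(0)
for th in np.arange(.15,.61,.15):
    manip.move_linear(arc(th)+.0015*d,0.09)
    s=manip.state();f=s["contact_force"];print(round(th,2),s["tool_pos"]-arc(th),f,s["gripper_width"],s["clock"])
    if np.linalg.norm(f)>45:print("stop");break
snap("side","s2")
E
```

```text
5.9833 [ 0.7386 -0.008   0.0722] 0.009264051571628082 [ 5.3092  0.3787 -1.475 ]
0.15 [0.0023 0.0003 0.0003] [ 6.3894  1.5935 -2.2617] 0.009236698735791577 6.4333
0.3 [0.0026 0.0003 0.0001] [ 7.1067  1.8998 -0.3618] 0.009237479372870677 6.8833
0.45 [0.0031 0.0003 0.0002] [7.6577 0.9272 1.288 ] 0.009260595487016665 7.3333
0.6 [0.0035 0.0003 0.0007] [8.0339 3.0536 3.9845] 0.009311143178870135 7.7833
```

```bash
python3 - <<'E'
from h import *
np.set_printoptions(precision=4,suppress=True)
off=.004*d
for th in (.7,.8,.9,1.0,1.1,1.15,1.2):
    manip.move_linear(arc(th)+off,0.09)
    s=manip.state();f=s["contact_force"];print(round(th,2),s["tool_pos"]-arc(th),f,s["gripper_width"],s["clock"])
    if np.linalg.norm(f)>45:print("stop");break
manip.dwell(.6)
s=manip.state();print(s["contact_force"])
snap("side","s3");snap("top","t3")
cv2.imwrite("pics/s3b.png",np.hstack([cv2.resize(cv2.imread("pics/s3.png")[100:280,160:360],(400,360)),cv2.resize(cv2.imread("pics/t3.png")[110:290,200:400],(400,360))]))
E
```

```text
0.7 [ 0.0049  0.0005 -0.0002] [5.6336 1.6832 4.3249] 0.009466981520186928 8.1667
0.8 [0.0054 0.0005 0.0003] [6.6155 0.6949 5.1733] 0.00936119904269075 8.5167
0.9 [0.0058 0.0005 0.0009] [6.5828 1.1541 6.9615] 0.009241950315106568 8.8667
1.0 [0.0057 0.0005 0.0011] [7.4153 1.3781 8.0131] 0.009596237653626069 9.2167
1.1 [0.0054 0.0005 0.0011] [4.5759 2.0087 8.4705] 0.009365512235306867 9.5667
1.15 [0.0053 0.0005 0.0011] [4.6541 1.7069 8.9799] 0.008988720622277523 9.8167
1.2 [0.0052 0.0005 0.0011] [4.2912 1.8543 9.8002] 0.009432357977178226 10.0667
[5.189  0.1767 9.7507]
```

View pics/s3b.png

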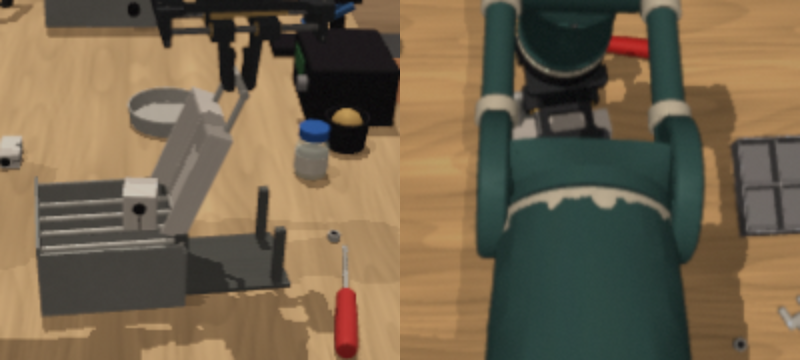

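Clamp is out on the bars, standing close to the pan. I'll push slightly further for the nut, then lower.

```bash
python3 - <<'E'
from h import *
np.set_printoptions(precision=4,suppress=True)
off=.004*d
manip.move_linear(arc(1.24)+.001*d+.001*zz,0.05); manip.dwell(.3)
s=manip.state();print(s["contact_force"],s["tool_pos"]-arc(1.24))
for th in (1.1,.9,.75,.6,.45,.3,.15,0.0):
    manip.move_linear(arc(th)+(.004 if th>.65 else .002)*d,0.1)
    s=manip.state();f=s["contact_force"];print(round(th,2),f,s["clock"])
    if np.linalg.norm(f)>45:print("stop");break
manip.set_gripper(.040); manip.dwell(.1)
s=manip.state();print(s["contact_force"],s["clock"])
manip.move_linear(arc(0)+.15*zz+.001*d,.2)
# clear back, look down at bars and pan from a view position
for k,v in (("w4","wrist"),("s4","side"),("t4","top")):snap(v,k)
cv2.imwrite("pics/v4.png",np.vstack([np.hstack([cv2.resize(cv2.imread("pics/s4.png")[120:280,160:360],(400,320)),cv2.resize(cv2.imread("pics/t4.png")[110:290,200:400],(400,320))]),cv2.resize(cv2.imread("pics/w4.png")[:190],(800,280))]))
print(manip.state()["clock"])
E
```

```text
[4.1036 1.1969 9.7066] [0.0022 0.0001 0.002 ]
1.1 [4.4003 1.0079 8.8514] 11.8583
0.9 [3.9299 0.3074 4.578 ] 12.3667
0.75 [3.8137 0.78   2.2077] 12.7833
0.6 [5.4559 0.6258 2.1723] 13.1917
0.45 [ 4.572  -0.0816  1.2606] 13.6083
0.3 [5.1803 0.1531 0.4515] 14.025
0.15 [ 5.5357 -0.35    0.0284] 14.4417
0.0 [ 5.7718 -0.0599 -1.5348] 14.8583
[-0.0088 -0.9572  0.7195] 15.575
16.625
```

View pics/v4.png

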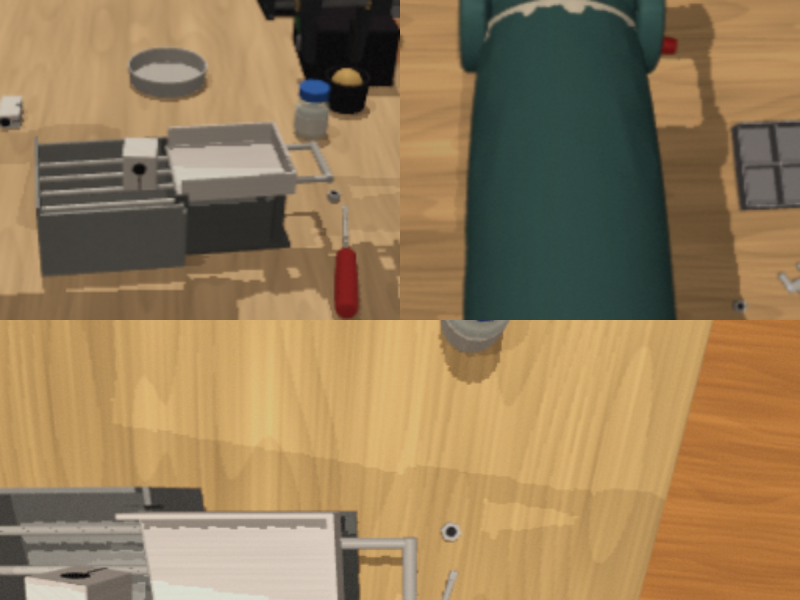

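```bash
python3 - <<'E'
from h import *
np.set_printoptions(precision=4,suppress=True)
o=down(d)
manip.move_pose([.50,-.13,.27],o)
snap("wrist","w5")
manip.move_pose([.45,.22,.25],o)
snap("wrist","w6");snap("top","t6")
a=[cv2.imread(f"pics/{n}.png") for n in("w5","t6","w6")]
cv2.imwrite("pics/v6.png",np.hstack([cv2.resize(a[0],(400,300)),cv2.resize(a[1][110:300,180:433],(400,300))]))
cv2.imwrite("pics/w5b.png",cv2.resize(a[0],(800,600)))
print(manip.state()["clock"])
P=cloud("t6").reshape(-1,3)
g=P[(P[:,2]>.105)&(P[:,2]<.14)&(P[:,0]>.4)&(P[:,0]<.556)&(abs(P[:,1]+.035)<.08)]
print(len(g),np.median(g,0),cv2.minAreaRect(g[:,:2].astype(np.float32)))
P=cloud("w5").reshape(-1,3)
g=P[(P[:,2]>.111)&(P[:,2]<.14)&(P[:,0]>.4)&(P[:,0]<.551)&(abs(P[:,1]+.035)<.08)]
print(len(g),np.median(g,0),cv2.minAreaRect(g[:,:2].astype(np.float32)))
for f in("t6","w6","top0"):
    X=cloud(f).reshape(-1,3)
    w=X[(X[:,0]>.3)&(X[:,0]<.62)&(X[:,1]>.16)&(X[:,1]<.5)]
    q=w[(w[:,2]>.018)&(w[:,2]<.034)]
    print(f,len(w),len(q),np.nanpercentile(w[:,2],[5,50,95]) if len(w) else 0, cv2.minAreaRect(q[:,:2].astype(np.float32)) if len(q) else 0)
E
```

```text
19.1583
324 [ 0.5184 -0.0329  0.1203] ((0.5241435170173645, -0.010229911655187607), (0.0927085280418396, 0.041552864015102386), 76.93313598632812)
1595 [ 0.5237 -0.0337  0.1213] ((0.5238825082778931, -0.034288439899683), (0.042499516159296036, 0.038035765290260315), 86.50033569335938)
t6 19135 38 [-0.0025  0.5977  0.6359] ((0.333196759223938, 0.24165388941764832), (0.028244677931070328, 0.05879347026348114), 0.46395400166511536)
w6 110985 2205 [-0.0004  0.3216  0.3562] ((0.4630800485610962, 0.321093887090683), (0.33994102478027344, 0.12223368883132935), 20.792173385620117)
top0 17434 595 [-0.0035  0.0002  0.0072] ((0.4606587886810303, 0.3207182288169861), (0.33770841360092163, 0.12264014780521393), 20.721866607666016)
```

View pics/v6.png

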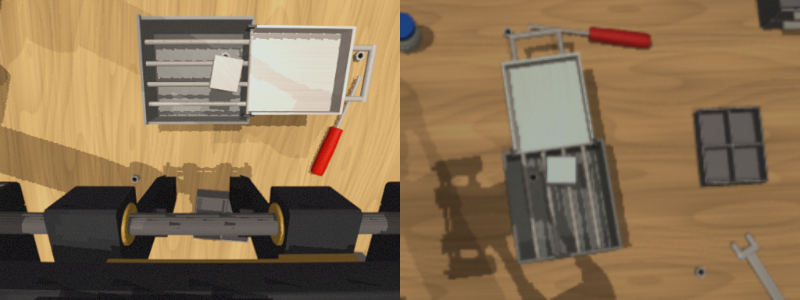

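Clamp stands upright (top at z 0.121, centre about (0.524, −0.034), 42 mm side nearly along y). The top crop shows the nut in the catch box at (533,177) between the bars. Next: locate the dish and grasp.

```bash
python3 - <<'E'
from h import *
np.set_printoptions(precision=4,suppress=True)
D=np.load("pics/top0.npz")
def ray(u,v,h):
    p=cv2.undistortPoints(np.array([[[u,v]]],float),D["K"],np.array([float(D["k1"]),0,0,0,0])).ravel()
    r=D["T"][:3,:3]@np.r_[p,1];t=D["T"][:3,3];return t+r*(h-t[2])/r[2]
print("dish px",ray(188.5*.64,331.5*.64,.028),ray(149*.64,332*.64,.028),ray(228*.64,332*.64,.028))
for f in("w6","top0"):
    X=cloud(f).reshape(-1,3)
    q=X[(np.hypot(X[:,0]-.46,X[:,1]-.33)<.12)&(X[:,2]>.016)&(X[:,2]<.034)]
    def fit(q):
        s=np.linalg.lstsq(np.c_[2*q[:,:2],np.ones(len(q))],(q[:,:2]**2).sum(1),rcond=None)[0];return s[:2],np.sqrt(s[2]+s[:2]@s[:2])
    for _ in range(4):
        c,r=fit(q); q=q[np.abs(np.hypot(*(q[:,:2]-c).T)-r)<.01]
    print(f,len(q),c,r)
y=np.array([np.cos(np.deg2rad(86.5)),np.sin(np.deg2rad(86.5)),0])
s=manip.state()["joint_pos"]
for sg in(1,-1):
    print(sg,[inverse_kinematics(p,down(sg*y)) for p in([.5239,-.0343,.082],[.46,.33,.05])])
E
```

```text
dish px [0.5615 0.3535 0.028 ] [0.5631 0.417  0.028 ] [0.5583 0.2906 0.028 ]
w6 473 [0.5636 0.3593] 0.05850836329197796
top0 137 [0.5632 0.3587] 0.0598122467446222
1 [array([-0.1128,  0.1358,  2.0696, -0.    ,  0.9362, -1.6225]), array([ 0.5783,  0.2499,  2.0021, -0.    ,  0.8896, -0.9314])]
-1 [array([-0.1128,  0.1358,  2.0696, -0.    ,  0.9362,  1.5191]), array([ 0.5783,  0.2499,  2.0021, -0.    ,  0.8896,  2.2102])]
```

```bash
python3 - <<'E'
from h import *
np.set_printoptions(precision=4,suppress=True)
y=np.array([np.cos(np.deg2rad(86.5)),np.sin(np.deg2rad(86.5)),0]);o=down(y)
C=np.array([.5239,-.0343,0]);Dc=np.array([.5628,.357,0])
manip.set_gripper(.066)
manip.move_pose(C+.2*zz,o); manip.move_linear(C+.083*zz,.12)
s=manip.state();print(s["tool_pos"],s["contact_force"])
manip.set_gripper(0,25);manip.dwell(.1)
s=manip.state();print("width",s["gripper_width"],s["contact_force"],s["clock"])
manip.move_linear(C+.2*zz,.12)
s=manip.state();print("lift",s["gripper_width"],s["contact_force"])
assert s["gripper_width"]>.03
manip.move_pose(Dc+.15*zz,o)
snap("side","s7");snap("wrist","w7");
a=[cv2.imread(f"pics/{n}.png") for n in("s7","w7")]
cv2.imwrite("pics/v7.png",np.hstack([cv2.resize(a[0],(400,300)),cv2.resize(a[1],(400,300))]))
print(manip.state()["clock"])
E
```

```text
[ 0.5247 -0.0344  0.0839] [0.1727 0.5187 1.4163]
width 0.04176078324653355 [-0.5008  0.4971  4.138 ] 23.1083
lift 0.04164156644865678 [ 0.2706  0.5593 -2.1646]
25.8083
```

View pics/v7.png

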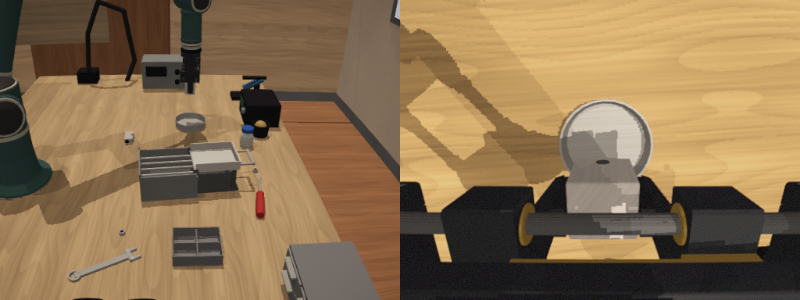

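Clamp is held (width 41.6 mm) and lined up over the dish. I'll lower it with a force check and release.

```bash
python3 - <<'E'
from h import *
np.set_printoptions(precision=4,suppress=True)
Dc=np.array([.5628,.357,0])
manip.move_linear(Dc+.022*zz,.1)
f0=manip.state()["contact_force"][2]
for z in np.arange(.018,.0089,-.0015):
    manip.move_linear(Dc+z*zz,.03); s=manip.state()
    if s["contact_force"][2]-f0>3: break
print(s["tool_pos"],s["contact_force"],f0,s["clock"])
manip.set_gripper(.054);manip.dwell(.2)
print(manip.state()["contact_force"])
manip.move_linear(Dc+.16*zz,.12)
manip.move_pose([.45,.18,.3],down([.061,.998,0]))
manip.dwell(.2)
for k,v in(("s8","side"),("t8","top")):snap(v,k)
a=[cv2.imread(f"pics/{n}.png") for n in("s8","t8")]
cv2.imwrite("pics/v8.png",np.hstack([cv2.resize(a[0][100:300,160:360],(400,400)),cv2.resize(a[1][110:310,80:330],(400,400))]))
X=cloud("s8").reshape(-1,3);g=X[(np.hypot(X[:,0]-.5628,X[:,1]-.357)<.056)&(X[:,2]>.036)&(X[:,2]<.1)]
print(len(g),np.median(g,0),g[:,2].max());print(manip.state()["clock"])
E
```

```text
[0.5632 0.3572 0.0126] [-0.0244 -0.1875  1.4188] -1.8664893439278638 28.525
[-0.8263 -0.6162 -0.8809]
122 [0.5643 0.3439 0.0485] 0.05249769866400167
31.7833
```

View pics/v8.png

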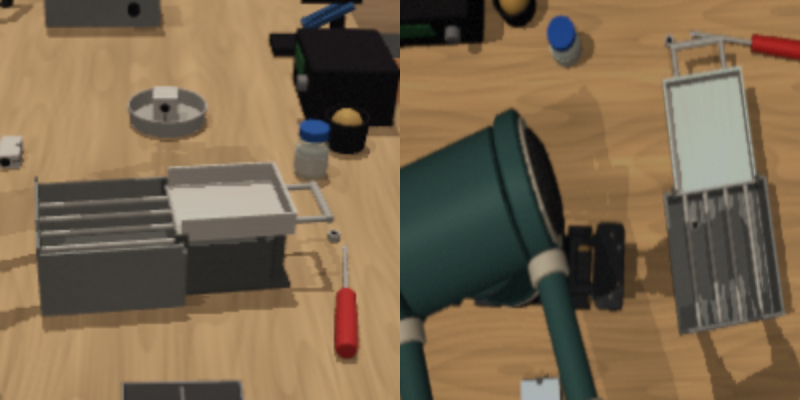

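The clamp stands in the middle of the dish, the pan is down, and the nut is in the box at (696,224) of the top crop. The gripper is free, so I'm handing in.

```bash
python3 -c "
from h import *
print(order.close_job())"
```

```text
the job is handed in; nothing more can be done
None
```

The job is done and handed in at about 32 s of the 61 s allowed; handing in gives no verdict. I lifted the pan by its handle to about 1.2 rad, which emptied it, and let it back down. Then I picked the clamp block off the bars and set it in the round dish.

- **Clamp block:** It stands upright near the middle of the dish. The top of the block measured about 50 mm above the bench, so its centre is at about 27 mm.
- **Nut:** It is visible between the bars in the catch box. I judged this from the top picture and did not measure its height.
- **Pan:** It is down and empty.
- **Forces and contact:** Wrist force readings stayed below about 12 N during the pan lift and were only a few newtons during the pick and placing. The gripper was clear of everything at the end.

No check failed. The two estimates of the dish centre differed by about 5 mm, and so did the handle position and the assumed arc, both within the tolerance.

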